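Lock the snap lid of the screw case

TASK

Two small-parts cases of the same kind stand on the workbench: one is already locked, the other has its lid on but the four black side clips still stick out. Lock that second case by flipping its four clips down, one after another, pressing each fully home so that it lies flat against the wall of the case.

Things in the scene. Friction and masses are not known exactly. Their poses are not given: they have to be found in the camera images.
- case: The case to lock: grey tub with flat pale lid, 108 (x) x 84 (y) mm, 54 mm high, too heavy to shift, turned up to 10 degrees. Origin at the centre of its underside; x along its long side, away from the robot, y to the left, z up. On each long side two black clips, 28 mm wide, 40 mm long, are hinged to the lid's edge, 50 mm above the bench. The locked twin stands beside it, 8 cm or more between the tubs.
- clip_left_near (a joint): Angle (rad) of the clip on the case's +y side, at its -x end (hinge centre -26 mm along x, 46 mm along y). 0 = down flat against the wall, outer face 2 mm outside the hinge line; 1.57 = level, sticking straight out, free end 40 mm outside the hinge line. Starts at 1.3 to 1.75. A stiff hinge: it stays where it is left. It goes down under 1 to 3 N, then needs a push of about 1 N inward, low on it, to lie flat.
- clip_left_far (a joint): Angle (rad) of the clip on the case's +y side, at its +x end (hinge centre 26 mm along x, 46 mm along y). 0 = down flat against the wall, outer face 2 mm outside the hinge line; 1.57 = level, sticking straight out, free end 40 mm outside the hinge line. Starts at 1.3 to 1.75. A stiff hinge: it stays where it is left. It goes down under 1 to 3 N, then needs a push of about 1 N inward, low on it, to lie flat.
- clip_right_near (a joint): Angle (rad) of the clip on the case's -y side, at its -x end (hinge centre -26 mm along x, -46 mm along y). 0 = down flat against the wall, outer face 2 mm outside the hinge line; 1.57 = level, sticking straight out, free end 40 mm outside the hinge line. Starts at 1.3 to 1.75. A stiff hinge: it stays where it is left. It goes down under 1 to 3 N, then needs a push of about 1 N inward, low on it, to lie flat.
- clip_right_far (a joint): Angle (rad) of the clip on the case's -y side, at its +x end (hinge centre 26 mm along x, -46 mm along y). 0 = down flat against the wall, outer face 2 mm outside the hinge line; 1.57 = level, sticking straight out, free end 40 mm outside the hinge line. Starts at 1.3 to 1.75. A stiff hinge: it stays where it is left. It goes down under 1 to 3 N, then needs a push of about 1 N inward, low on it, to lie flat.

How it is judged:
By the outcome, as a careful person would: the job done as asked, in the order asked, and still so for the second after the job is handed in, with the robot touching nothing.
It also fails if it takes over 43 s, if anything falls off the work surface, if the arm or the gripper's body presses on something with over 40 N, if the wrist force passes 120 N, or if a joint passes its speed limit or range.

ROBOT

A 6-joint arm with a two-finger parallel gripper is mounted at the origin on a cart in front of the work surface, level with it; the furniture and walls round the work are solid. World frame = base frame: x ahead of the robot, y to its left, z up, the work surface at z = 0. Lengths are in m, angles in rad, forces in N, time in s.
With the tool pointing down it reaches from about 0.275 to 0.85 m from the base axis. Payload 19 kg.
Tool frame: the origin (TCP) lies at the very end of the fingers, on their centre line; the grasp point (between the pads) lies behind it (manip.grasp_offset is the z of the grasp point in the tool frame, in m); z points along the fingers, y is the line along which they close (so a half turn about z gives the same grasp; the last joint's range is limited). The gripper opens to 85 mm and grips with 20 to 120 N. Pads are 22 mm wide; open, the fingers measure 114 mm over their backs; the gripper's body (76 mm by 85 mm) begins 54 mm behind the grasp point. The pads swing forward as they close: fully open they stand 13 mm farther back than shut.
Start: joints at [0.997, 0.15, 1.437, -0, 1.554, -0.134], TCP at [0.245, 0.52, 0.231] pointing down, gripper open.
Joint ranges: [-2.8, 2.8], [-0.68, 2.1], [0.12, 2.68], [-1.39, 4.53], [0.16, 2.79], [-2.81, 2.81]. Speed limits (rad/s): [1.89, 1.89, 2.22, 3.01, 3.01, 3.01].

INTERFACE

Orientations are given as a unit quaternion [w, x, y, z].
In Python, from cell import observe, vision, ticket, manip gives the robot as it stands.
- The arm moves only by the tool move_arm, never from a script. Its argument "motion" is a list of rows, each a list of 7 numbers: the turn, a rotation vector about the tool's x, y, z normalised to -1 to 1, where 1 is 90 degrees, then the shift along the tool's x, y, z normalised to -1 to 1, where 1 is 0.3 m, then the closure, from 0 (fully open) to 1 (shut). In form: [[rx, ry, rz, dx, dy, dz, gripper], ...]. A call has 1 to 12 rows; each row is the pose to reach, as a shift and turn from the pose commanded when the call began, along the tool's axes at that moment; what a row does not reach only later rows make up. A row lasts 1/10 s, in which the tool goes at most 50 mm and 8.59 degrees, less where a joint would pass 70% of its speed; a pose out of reach is approached as far as the arm can. A call with a number of a shift or a turn outside -1 to 1 is refused whole. A call with a gripper value outside its range is refused whole. The fingers move at their own pace and stop on an object; "newtons" is the grip in N (left out, the last holds). Time passes only in rows, so rows that repeat a pose let the fingers close. It gives the time, the measured TCP pose, the force, the opening and the grip force at its end, in the units of the state.
- observe(): the state, without advancing time (a new reading comes with each control period).
- vision.snapshot(name): name is "scene" or "side" or "wrist"; returns a dict with "frame" (384x512x3 uint8, blue, green, red), "mtx" (3x3 intrinsics, pixels), "R" (3x3) and "t" (3): a world point X has camera coordinates R X + t. Camera axes: x right, y down, z forward; pixel columns grow to the right and rows downward; lengths in m; the calibration is good to about 2 mm. A picture is of the moment at which its call begins. There is no depth.
- ticket.hand_in(): hands the job in; it is judged then, once.
The state is a dict: "time": time; "joint_positions": joint angles; "joint_vel": joint speeds; "tau": joint torques, N m; "eef_pos": TCP position; "tool_rot": TCP orientation; "force": force on the tool from outside, world axes, zero at the start; "torque": the same for the moment, N m; "opening": finger opening in m; "gripper_force": force on a finger pad.
Only numpy, scipy, OpenCV 4.12 (cv2) and the standard library are available. Lean on these libraries where they do the work, as an engineer would, in place of code of your own. Each camera call takes 0.05 s, during which the arm holds its last target. There are 200 camera calls.

## Working session

There is one attempt and no reset: what is moved stays moved. The work goes in short steps, Python scripts to look and compute and a tool call to move; the robot and the scene stay as the last step left them, time stands still between calls to the robot, and variables do not carry over. Pictures are saved under pics/ and viewed, at most 10 in all, crops included, and the job is handed in when it is done.

Besides the shell and the picture viewer there is one more tool, called after "Request:" in YAML: its name, and indented under it one key for each argument. move_arm: Moves the arm, as the interface text tells. Its arguments: {"type":"object","properties":{"motion":{"type":"array"},"newtons":{"type":"number"}},"required":["motion"]}

```bash
mkdir -p pics; ls; python3 - <<'E'
from cell import observe, vision, ticket, manip
import cv2,numpy as np
s=observe();print(s['time'],s['eef_pos'],s['tool_rot'],s['opening'],manip.grasp_offset)
a=vision.snapshot('scene');b=vision.snapshot('side')
cv2.imwrite('pics/scene.png',a['frame']);cv2.imwrite('pics/side.png',b['frame'])
np.savez('cams.npz',**{n+k:np.array(v[k]) for n,v in(('scene',a),('side',b)) for k in('mtx','R','t')})
for v in(a,b): print(v['mtx'],v['R'],v['t'],-v['R'].T@v['t'])
E
```

```text
pics
0.0 [0.24470541 0.52007716 0.2307112 ] [-2.13828313e-04  2.18137688e-01  9.75917832e-01 -5.37129275e-04] 0.08514713715326447 -0.0187
[[458.03142511   0.         251.77445108]
 [  0.         458.03142511 189.28671996]
 [  0.           0.           1.        ]] [[-0.61891186 -0.78543298 -0.00656823]
 [-0.40267531  0.32446093 -0.85590753]
 [ 0.67438914 -0.52708645 -0.51708719]] [0.41328487 0.16596567 0.68349444] [-0.13832404  0.63101885  0.49819204]
[[475.79017859   0.         260.56781871]
 [  0.         475.79017859 196.44822028]
 [  0.           0.           1.        ]] [[ 0.82115405 -0.57059141 -0.01146631]
 [-0.38708155 -0.54207121 -0.7458731 ]
 [ 0.41937322  0.61691511 -0.66598937]] [-0.30383913  0.31032709  0.5862431 ] [ 0.12376596 -0.36681084  0.61841239]
```

View pics/scene.png

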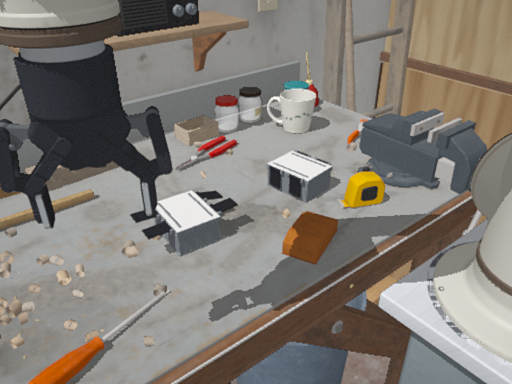

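View pics/side.png

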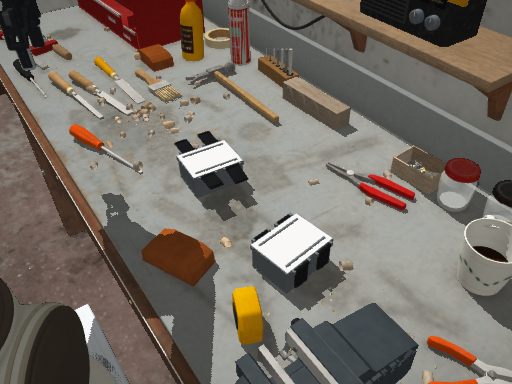

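The open case is at about (190,220) in the scene view and (210,165) in the side view. The locked twin is at (300,175) and (290,250). I'll enlarge both views of the open case.

```bash
python3 - <<'E'
import cv2,numpy as np
a=cv2.imread('pics/scene.png')[180:260,120:250];b=cv2.imread('pics/side.png')[120:210,160:260]
A=cv2.resize(a,None,fx=6,fy=6,interpolation=cv2.INTER_CUBIC)
B=cv2.resize(b,None,fx=6,fy=6,interpolation=cv2.INTER_CUBIC)
cv2.imwrite('pics/sc6.png',A);cv2.imwrite('pics/si6.png',B)
E
```

```text
(no output)
```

View pics/sc6.png

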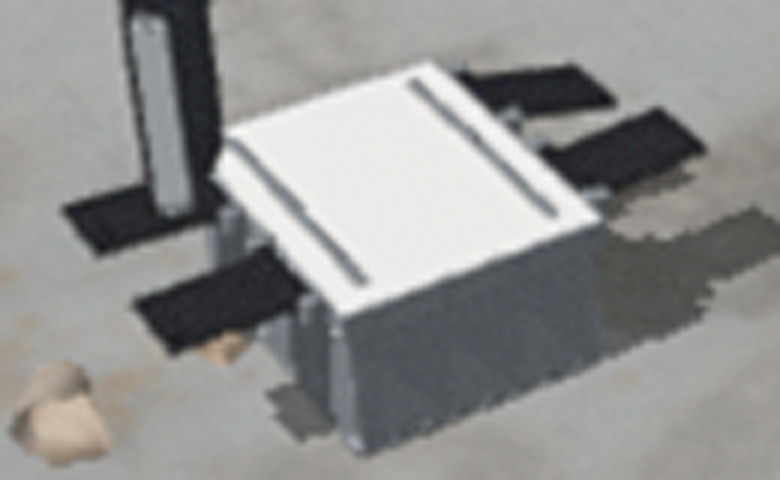

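View pics/si6.png

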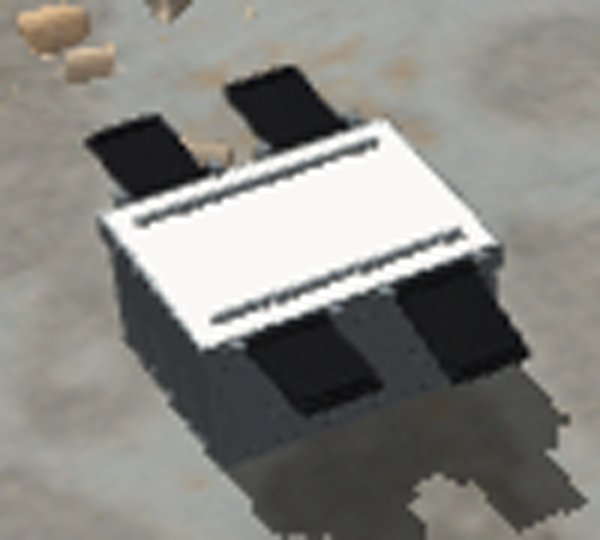

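In the enlarged views the lid corners are clear, the clips stick out roughly level on both sides, and the open gripper finger appears to pass in front of the left-far clip. Next I'll fit the case pose and the four clip angles.

```bash
cat > geo.py <<'E'
import numpy as np
from scipy.optimize import least_squares
c=np.load('cams.npz')
def proj(n,X):
    p=np.atleast_2d(X)@c[n+'R'].T+c[n+'t']; p=p@c[n+'mtx'].T; return p[:,:2]/p[:,2:]
def world(q,L):  # q=x,y,yaw
    L=np.atleast_2d(L);C,S=np.cos(q[2]),np.sin(q[2])
    return np.c_[q[0]+C*L[:,0]-S*L[:,1],q[1]+S*L[:,0]+C*L[:,1],L[:,2]]
E
python3 - <<'E'
from geo import *
f=lambda P,o:(np.array(P)+.5)/6-.5+np.array(o)
sc=f([(345,318),(603,215),(430,62),(225,135)],(120,180))   # -+,--,+-,++
si=f([(103,222),(203,347),(500,247),(385,122)],(160,120))
for n,P in(('scene',sc),('side',si)):
    R,t,K=c[n+'R'],c[n+'t'],c[n+'mtx']
    d=np.c_[P,np.ones(4)]@np.linalg.inv(K).T@R; o=-R.T@t
    W=o+d*((.054-o[2])/d[:,2])[:,None]; e=W[[1,2,3,0]]-W
    print(n,W.round(4).tolist(),np.linalg.norm(e,axis=1).round(4),np.arctan2(e[1,1],e[1,0]),W.mean(0))
def res(q):
    L=np.array([(-1,1),(-1,-1),(1,-1),(1,1)])*[q[3],q[4]]; L=np.c_[L,np.full(4,.054)]
    w=world(q[:3],L); return np.r_[(proj('scene',w)-sc+q[5:7]).ravel(),(proj('side',w)-si+q[7:9]).ravel(),q[5:]*.3]
r=least_squares(res,[.4,.3,0,.054,.042,0,0,0,0]);print(r.x.round(4),r.cost);q=r.x
# clip tips: pixel centres of outer edge
clips={'rn':(-.026,-1,'side',[(307,415),(380,385)]),'rf':(.026,-1,'side',[(455,382),(528,352)]),
'ln':(-.026,1,'scene',[(135,305),(175,353)]),'lf':(.026,1,'scene',[(62,210),(98,254)]),
'ln2':(-.026,1,'side',[(87,140),(160,115)]),'lf2':(.026,1,'side',[(226,90),(295,67)]),
'rn2':(-.026,-1,'scene',[(660,107),(706,150)]),'rf2':(.026,-1,'scene',[(573,65),(617,103)])}
for k,(x,s,n,P) in clips.items():
    off=(120,180) if n=='scene' else (160,120); b=q[5:7] if n=='scene' else q[7:9]
    m=f(P,off).mean(0)
    g=lambda v:proj(n,world(q[:3],(x+v[1],s*(.046+.04*np.sin(v[0])),.050-.04*np.cos(v[0]))))[0]+b-m
    print(k,least_squares(g,[1.5,0]).x.round(3))
E
```

```text
scene [[0.4103, 0.3569, 0.054], [0.407, 0.2742, 0.054], [0.5104, 0.268, 0.054], [0.5128, 0.3383, 0.054]] [0.0828 0.1035 0.0703 0.1042] -0.05998509880268197 [0.46013645 0.30935024 0.054     ]
side [[0.412, 0.349, 0.054], [0.4075, 0.2728, 0.054], [0.5107, 0.2616, 0.054], [0.5172, 0.3435, 0.054]] [0.0763 0.1039 0.0821 0.1053] -0.10821324999744673 [0.46184417 0.30674654 0.054     ]
[ 0.463   0.3079 -0.0938  0.0519  0.0386  0.0665  1.0166 -0.1888  0.49  ] 10.199593481014073
rn [1.707e+00 1.000e-03]
rf [ 1.51 -0.  ]
ln [1.551 0.002]
lf [1.512 0.008]
ln2 [ 1.644e+00 -1.000e-03]
lf2 [ 1.71e+00 -1.00e-03]
rn2 [1.578 0.008]
rf2 [1.305 0.009]
```

Request:
move_arm:
  motion:
    - [0,0,0.779,-0.787,-0.122,0.433,1]
    - [0,0,0.779,-0.787,-0.122,0.433,1]
    - [0,0,0.779,-0.787,-0.122,0.433,1]
    - [0,0,0.779,-0.787,-0.122,0.433,1]
    - [0,0,0.779,-0.787,-0.122,0.433,1]
    - [0,0,0.779,-0.787,-0.122,0.433,1]
    - [0,0,0.779,-0.787,-0.122,0.433,1]
    - [0,0,0.779,-0.787,-0.122,0.433,1]
    - [0,0,0.779,-0.787,-0.122,0.433,1]
    - [0,0,0.779,-0.787,-0.122,0.433,1]
    - [0,0,0.779,-0.787,-0.122,0.433,1]
    - [0,0,0.779,-0.787,-0.122,0.433,1]

```text
time: 1.3
eef_pos: [0.4427, 0.3867, 0.1014]
tool_rot: [0.0, 0.738, 0.675, -0.0]
force: [0.1, -0.5, -0.1]
opening: 0.0001
gripper_force: 0.0
```

```bash
cat >> geo.py <<'E'
Q=(.4615,.3075,-.092)
def local(p):
    C,S=np.cos(Q[2]),np.sin(Q[2]);d=np.array(p[:2])-Q[:2];return np.array([C*d[0]+S*d[1],-S*d[0]+C*d[1],p[2]])
E
python3 - <<'E'
from cell import observe,vision
from geo import *
import cv2
from scipy.spatial.transform import Rotation as R
s=observe();w=s['tool_rot'];M=R.from_quat([*w[1:],w[0]]).as_matrix()
print(s['time'],s['eef_pos'],local(s['eef_pos']),M.round(3).tolist(),s['opening'],s['force'],s['joint_positions'])
a=vision.snapshot('side');b=vision.snapshot('wrist')
A=a['frame'][60:230,120:320];A=cv2.resize(A,(470,400));B=b['frame'][:, :];B=cv2.resize(B,(330,248))
im=np.zeros((400,800,3),np.uint8);im[:,:470]=A;im[:248,470:]=B;cv2.imwrite('pics/m1.png',im)
E
```

```text
1.3 [0.4427077  0.38672832 0.10142258] [-0.02599156  0.07716681  0.10142258] [[0.09, 0.996, -0.0], [0.996, -0.09, -0.0], [-0.0, 0.0, -1.0]] 6.597552851618327e-05 [ 0.06839449 -0.46139008 -0.10415028] [ 5.87008636e-01  2.52628985e-01  1.58373411e+00 -4.27794316e-05
  1.30526152e+00  6.76999248e-01]
```

View pics/m1.png

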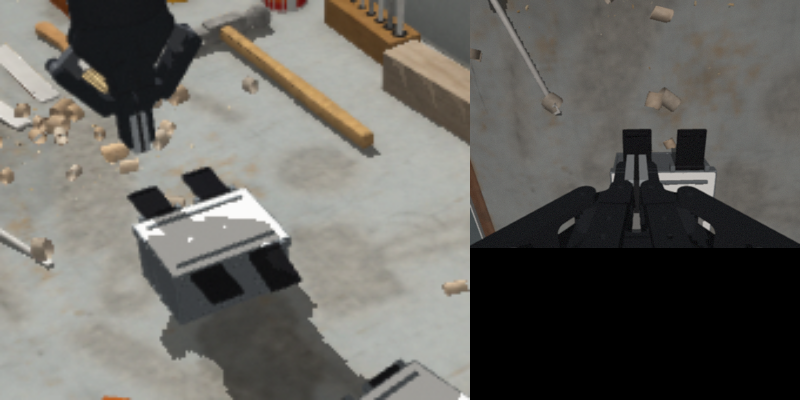

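The shut fingers hang about 50 mm above and in front of the left-near clip, lined up with it (side crop (140,140), wrist (637,140)). I'll press that clip now.

Request:
move_arm:
  motion:
    - [0,0,0,0,0,0.12,1]
    - [0,0,0,0,0,0.165,1]
    - [0,0,0,0,0,0.2,1]
    - [0,0,0,0,0,0.23,1]
    - [0,0,0,-0.013,0,0.255,1]
    - [0,0,0,-0.03,0,0.275,1]
    - [0,0,0,-0.045,0,0.28,1]
    - [0,0,0,-0.055,0,0.28,1]
    - [0,0,0,-0.061,0,0.28,1]
    - [0,0,0,-0.065,0,0.28,1]
    - [0,0,0,-0.065,0,0.28,1]
    - [0,0,0,-0.065,0,0.28,1]

```text
time: 2.6
eef_pos: [0.4414, 0.3713, 0.0174]
tool_rot: [-0.002, 0.739, 0.674, 0.004]
force: [8.1, 47.8, -29.2]
opening: 0.0003
gripper_force: 24.0
```

```bash
python3 - <<'E'
from cell import observe
from geo import *
s=observe();print(s['time'],local(s['eef_pos']),s['force'])
E
```

```text
2.6 [-0.02588021  0.06163717  0.01735247] [  8.06521393  47.84167885 -29.19730894]
```

Request:
move_arm:
  motion:
    - [0,0,0,0.01,0,0,1]
    - [0,0,0,0.013,0,0,1]

```text
time: 2.8
eef_pos: [0.4413, 0.3717, 0.0175]
tool_rot: [-0.0, 0.739, 0.674, 0.0]
force: [-0.7, 3.4, -2.6]
opening: -0.0003
gripper_force: 1.7
```

```bash
python3 - <<'E'
from cell import observe,vision
from geo import *
import cv2
s=observe();print(s['time'],local(s['eef_pos']),s['force'])
a=vision.snapshot('scene');b=vision.snapshot('wrist')
A=cv2.resize(a['frame'][150:270,110:260],(450,360),interpolation=cv2.INTER_CUBIC);B=cv2.resize(b['frame'][180:384,200:400],(350,357))
im=np.zeros((360,800,3),np.uint8);im[:,:450]=A;im[:357,450:]=B;cv2.imwrite('pics/m2.png',im)
E
```

```text
2.8 [-0.02602498  0.06209027  0.0174766 ] [-0.74224849  3.40069003 -2.55409397]
```

View pics/m2.png

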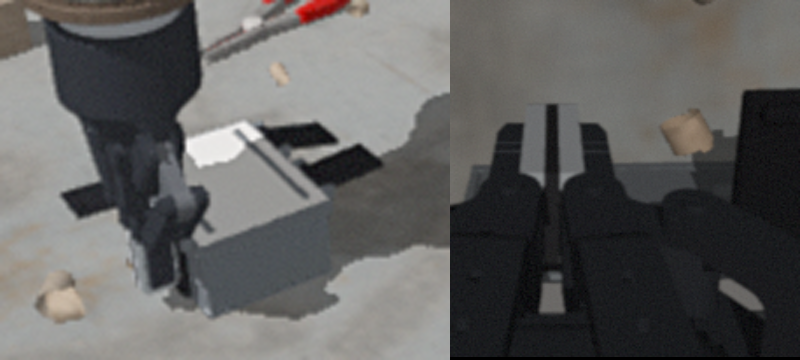

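The fingers seem to be flat on the clip: contact begins at local y ≈ 62 mm. I'll back off, rise, shift to above the left-far clip and look at the near one.

Request:
move_arm:
  motion:
    - [0,0,0,0.03,0,0,1]
    - [0,0,0,0.06,0,-0.02,1]
    - [0,0,0,0.06,0,-0.14,1]
    - [0,0,0,0.06,0,-0.26,1]
    - [0,0,0,0.06,0.08,-0.26,1]
    - [0,0,0,0.06,0.173,-0.26,1]
    - [0,0,0,0.06,0.173,-0.26,1]
    - [0,0,0,0.06,0.173,-0.26,1]

```text
time: 3.7
eef_pos: [0.495, 0.3843, 0.0955]
tool_rot: [-0.0, 0.739, 0.673, -0.0]
force: [-1.4, -0.3, -1.0]
opening: 0.0001
gripper_force: 0.0
```

```bash
python3 - <<'E'
from cell import observe,vision
from geo import *
import cv2
s=observe();print(s['time'],local(s['eef_pos']),s['force'])
a=vision.snapshot('scene');b=vision.snapshot('wrist')
A=cv2.resize(a['frame'][150:270,110:260],(450,360),interpolation=cv2.INTER_CUBIC);B=cv2.resize(b['frame'][180:384,200:400],(350,357))
im=np.zeros((360,800,3),np.uint8);im[:,:450]=A;im[:357,450:]=B;cv2.imwrite('pics/m3.png',im)
E
```

```text
3.7 [0.02625637 0.07959276 0.09553599] [-1.43255802 -0.31645413 -0.95471132]
```

View pics/m3.png

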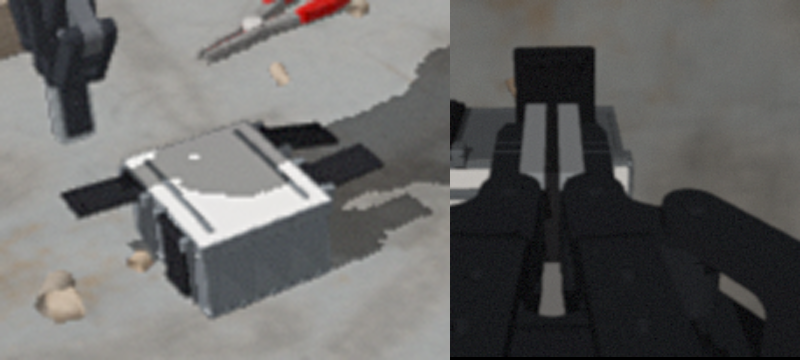

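Left-near now lies down between the ribs (scene crop (175,250)), and the fingers are lined up over left-far (wrist (553,90)). I'll press left-far with a little less overtravel.

Request:
move_arm:
  motion:
    - [0,0,0,-0.01,0,0.1,1]
    - [0,0,0,-0.01,0,0.145,1]
    - [0,0,0,-0.01,0,0.18,1]
    - [0,0,0,-0.01,0,0.21,1]
    - [0,0,0,-0.02,0,0.235,1]
    - [0,0,0,-0.035,0,0.255,1]
    - [0,0,0,-0.05,0,0.26,1]
    - [0,0,0,-0.06,0,0.26,1]
    - [0,0,0,-0.065,0,0.26,1]
    - [0,0,0,-0.068,0,0.26,1]
    - [0,0,0,-0.068,0,0.26,1]

```text
time: 4.9
eef_pos: [0.4931, 0.3673, 0.0172]
tool_rot: [-0.002, 0.739, 0.674, 0.003]
force: [8.7, 40.6, -24.9]
opening: -0.0001
gripper_force: 20.3
```

```bash
python3 - <<'E'
from cell import observe
from geo import *
s=observe();print(s['time'],local(s['eef_pos']),s['force'])
E
```

```text
4.9 [0.02594352 0.0624932  0.01717287] [  8.69248875  40.62000322 -24.90050485]
```

Request:
move_arm:
  motion:
    - [0,0,0,0.03,0,0,1]
    - [0,0,0,0.07,0,-0.02,1]
    - [0,0,0,0.07,0,-0.14,1]
    - [0,0,0,0.06,0,-0.29,1]
    - [0,0,0,-0.08,-0.05,-0.29,1]
    - [0,0,0,-0.22,-0.1,-0.29,1]
    - [0,0,0,-0.36,-0.15,-0.29,1]
    - [0,0,0,-0.46,-0.173,-0.29,1]
    - [0,0,0,-0.46,-0.173,-0.27,1]
    - [0,0,0,-0.46,-0.173,-0.25,1]
    - [0,0,0,-0.46,-0.173,-0.25,1]

```text
time: 6.0
eef_pos: [0.4285, 0.2317, 0.0919]
tool_rot: [-0.0, 0.739, 0.674, -0.0]
force: [-0.4, -0.4, 0.1]
opening: -0.0001
gripper_force: 0.0
```

```bash
python3 - <<'E'
from cell import observe,vision
from geo import *
import cv2
s=observe();print(s['time'],local(s['eef_pos']),s['force'])
a=vision.snapshot('scene');b=vision.snapshot('wrist');d=vision.snapshot('side')
A=cv2.resize(a['frame'][170:270,120:245],(500,400),interpolation=cv2.INTER_CUBIC);B=cv2.resize(b['frame'][180:384,200:400],(300,306));D=cv2.resize(d['frame'][110:210,150:270],(300,250))
im=np.zeros((560,800,3),np.uint8);im[:400,:500]=A;im[:306,500:]=B;im[310:,500:]=D;cv2.imwrite('pics/m4.png',im)
E
```

```text
6.0 [-0.02590665 -0.07848357  0.09192445] [-0.37900447 -0.39617872  0.11460447]
```

View pics/m4.png

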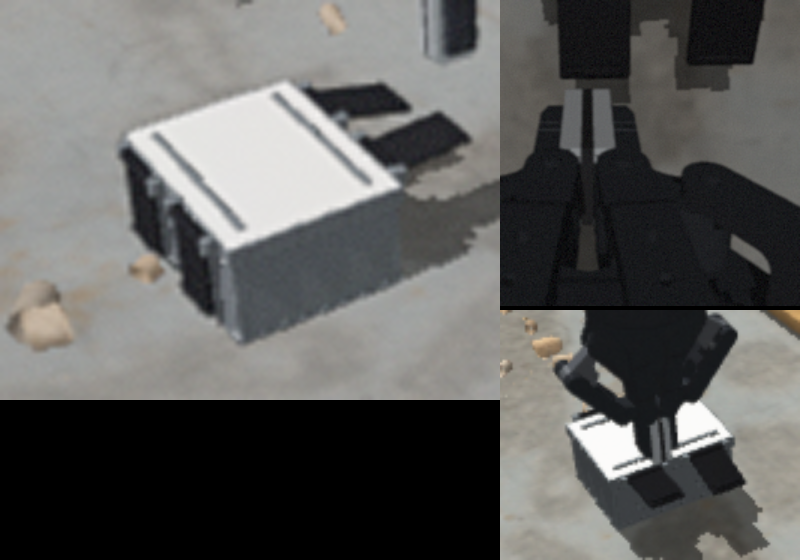

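Both left clips are down and parallel to the wall (scene crop (145,200) and (195,260)). The fingers are over right-near, so I'll press it.

Request:
move_arm:
  motion:
    - [0,0,0,0,0,0.09,1]
    - [0,0,0,0,0,0.133,1]
    - [0,0,0,0,0,0.17,1]
    - [0,0,0,0,0,0.2,1]
    - [0,0,0,0.015,0,0.225,1]
    - [0,0,0,0.03,0,0.245,1]
    - [0,0,0,0.045,0,0.25,1]
    - [0,0,0,0.055,0,0.25,1]
    - [0,0,0,0.06,0,0.25,1]
    - [0,0,0,0.063,0,0.25,1]
    - [0,0,0,0.063,0,0.25,1]

```text
time: 7.25
eef_pos: [0.4303, 0.2502, 0.0176]
tool_rot: [0.0, 0.739, 0.674, 0.0]
force: [-0.1, 0.2, -0.5]
opening: 0.0001
gripper_force: 0.0
```

```bash
python3 - <<'E'
from cell import observe
from geo import *
s=observe();print(s['time'],local(s['eef_pos']),s['force'])
E
```

```text
7.25 [-0.02584002 -0.0599123   0.01760972] [-0.13155805  0.16413081 -0.4607097 ]
```

Request:
move_arm:
  motion:
    - [0,0,0,0.008,0,0,1]
    - [0,0,0,0.014,0,0,1]
    - [0,0,0,0.018,0,0,1]
    - [0,0,0,0.018,0,0,1]

```text
time: 7.65
eef_pos: [0.4306, 0.2543, 0.0174]
tool_rot: [0.001, 0.739, 0.674, -0.001]
force: [-1.7, -16.8, 5.3]
opening: -0.0003
gripper_force: 8.0
```

Request:
move_arm:
  motion:
    - [0,0,0,0.005,0,0,1]
    - [0,0,0,0.005,0,0,1]

```text
time: 7.85
eef_pos: [0.4306, 0.2545, 0.0174]
tool_rot: [0.001, 0.739, 0.674, -0.002]
force: [-1.9, -31.6, 10.2]
opening: -0.0002
gripper_force: 15.8
```

```bash
python3 - <<'E'
from cell import observe
from geo import *
s=observe();print(s['time'],local(s['eef_pos']),s['force'])
E
```

```text
7.85 [-0.0259051  -0.05561047  0.01736563] [ -1.9410259  -31.64887564  10.23232702]
```

Hard contact at −55.6 mm. Together with +62 mm on the left this gives a finger half-width of 11 mm and a case offset of +3 mm, so the clips are flush. Next is right-far.

Request:
move_arm:
  motion:
    - [0,0,0,-0.03,0,0,1]
    - [0,0,0,-0.08,0,-0.02,1]
    - [0,0,0,-0.08,0,-0.14,1]
    - [0,0,0,-0.08,0,-0.25,1]
    - [0,0,0,-0.08,0.08,-0.25,1]
    - [0,0,0,-0.08,0.173,-0.25,1]
    - [0,0,0,-0.08,0.173,-0.25,1]
    - [0,0,0,-0.08,0.173,-0.25,1]

```text
time: 8.65
eef_pos: [0.4802, 0.2277, 0.0924]
tool_rot: [-0.0, 0.739, 0.673, -0.0]
force: [0.1, 0.4, -0.6]
opening: 0.0002
gripper_force: 0.0
```

Request:
move_arm:
  motion:
    - [0,0,0,0.01,0,0.09,1]
    - [0,0,0,0.01,0,0.133,1]
    - [0,0,0,0.01,0,0.17,1]
    - [0,0,0,0.01,0,0.2,1]
    - [0,0,0,0.022,0,0.225,1]
    - [0,0,0,0.038,0,0.245,1]
    - [0,0,0,0.053,0,0.25,1]
    - [0,0,0,0.065,0,0.25,1]
    - [0,0,0,0.073,0,0.25,1]
    - [0,0,0,0.077,0,0.25,1]
    - [0,0,0,0.08,0,0.25,1]
    - [0,0,0,0.08,0,0.25,1]

```text
time: 9.85
eef_pos: [0.4823, 0.2504, 0.0175]
tool_rot: [0.001, 0.739, 0.674, -0.002]
force: [-2.4, -21.6, 4.8]
opening: 0.0001
gripper_force: 10.9
```

```bash
python3 - <<'E'
from cell import observe
from geo import *
s=observe();print(s['time'],local(s['eef_pos']),s['force'])
E
```

```text
9.85 [ 0.02596479 -0.05492998  0.01750329] [ -2.38341844 -21.62594879   4.76467391]
```

Request:
move_arm:
  motion:
    - [0,0,0,-0.03,0,0,1]
    - [0,0,0,-0.08,0,-0.02,1]
    - [0,0,0,-0.08,0,-0.15,1]
    - [0,0,0,-0.08,0,-0.3,1]
    - [0,0,0,-0.08,0,-0.45,1]
    - [0,0,0,0.05,0,-0.6,1]
    - [0,0,0,0.2,0,-0.6,1]
    - [0,0,0,0.35,0,-0.6,1]
    - [0,0,0,0.5,0,-0.6,1]
    - [0,0,0,0.65,0,-0.6,1]
    - [0,0,0,0.65,0,-0.6,1]

```text
time: 10.95
eef_pos: [0.5, 0.4499, 0.1968]
tool_rot: [-0.001, 0.738, 0.675, -0.0]
force: [0.2, -1.0, -0.2]
opening: 0.0
gripper_force: 0.0
```

```bash
python3 - <<'E'
from cell import observe,vision
from geo import *
import cv2
s=observe();print(s['time'],local(s['eef_pos']),s['force'])
a=vision.snapshot('scene');d=vision.snapshot('side')
A=cv2.resize(a['frame'][190:265,140:240],(400,300),interpolation=cv2.INTER_CUBIC);D=cv2.resize(d['frame'][120:300,160:350],(400,379),interpolation=cv2.INTER_CUBIC)
im=np.zeros((379,800,3),np.uint8);im[:300,:400]=A;im[:,400:]=D;cv2.imwrite('pics/m5.png',im)
E
```

```text
10.95 [0.02528748 0.14536593 0.19675921] [ 0.16498469 -1.04241444 -0.16887316]
```

View pics/m5.png

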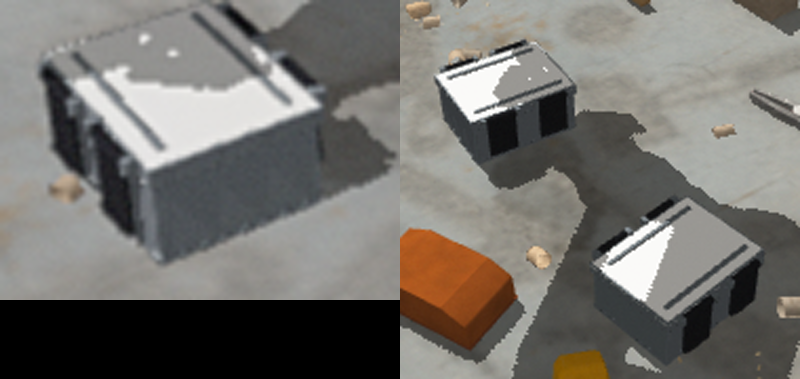

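All four clips lie flat and look the same as the twin's. The contact spacing of 117.5 mm less the 22 mm pad width gives ±47.8 mm, against the nominal 48 mm. I'm handing in.

```bash
python3 -c "
from cell import ticket
print(ticket.hand_in())"
```

```text
the job is handed in; nothing more can be done
None
```

The second case is locked: all four clips lie flat against its walls, checked by contact position and by picture against the twin, and the job is handed in at about 11 s of the 43 s allowed. The shut fingertips peaked at about 57 N on the first clip and 48 N on the second.

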